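Tap the jammed nuts out of the tilted jar into the cake tin

TASK

Slide the round cake tin across the table, without lifting it, until it stands under the mouth of the tilted jar, close up to the foot of the blue stand. Then knock briskly but not violently on the side of the jar, as often as needed, until all four nuts jammed behind its neck have dropped into the tin. Leave the tin there, and leave the spray bottle, the bowl and the scale where they are.

Things in the scene. Friction and masses are not known exactly. Their poses are not given: they have to be found in the camera images.
- stand: Fixed stand of the tilted jar: blue foot plate 130 x 110 x 12 mm, aluminium post 36 mm square, rubber saddle 150 mm up. Origin on the table, under the post. Its x axis is level; the jar's mouth is on its -x side. Its y is level, crosswise to the jar; the jar's -y side is the one nearer the robot. The foot spans x -35 to +95 mm, y -55 to +55 mm.
- jar: Clear plastic square jar, tilted mouth-down, 163 mm long, white bottom end. Origin: middle of the mouth's lower lip, 90 mm up, at stand x -100 mm. Its x axis runs up along its floor, 35 degrees above level; y level, crosswise (as the stand's); z off its floor. Neck: x 0-30 mm, 48 mm wide outside (42 inside), 41 high. Body: from x 39 mm, 78 mm wide, 61 thick. Highest point 230 mm up.
- jar_side_near (a point): Point on the outside of the jar body's side wall facing the robot (jar frame x 95, y -39, z 26 mm), 166 mm up; the wall here spans about 145 to 195 mm above the table. A good place to knock, towards stand +y. On its sprung mounts the jar only gives along y: it springs back, 0.8 N per mm, stops 20 mm either way, cannot fall off.
- jar_side_far (a point): The same point on the opposite side wall, away from the robot; knock here towards stand -y. A brisk knock on either side (hand moving 0.15 m/s or more as it strikes) shakes the bridged nuts; several knocks may be needed, and the nuts may come out a few at a time. A slow push does not free them.
- jar_mouth (a point): Centre of the jar's open mouth (42 mm wide, 32 mm high opening), about 103 mm above the table.
- drop_point (a point): Point on the table where the nuts fall, 30 mm out in front of the mouth's lip; fixed to the stand (130 mm along its -x). A tin pushed close to the stand's foot is nearly centred on it.
- tin: Round aluminium cake tin, open on top, 170 mm across, 50 mm high, straight upright wall 3 mm thick, floor 4 mm thick, 0.35 kg, loose on the table; it slides under the mouth. Origin at the centre of its underside; z up.
- spray: White spray bottle with a blue head, 68 mm across, 190 mm high; origin at the centre of its underside. Bystander.
- bowl: Small steel bowl, 150 mm across, 65 mm high; origin at the centre of its underside. Bystander.
- scale: White kitchen scale with a steel plate, 150 x 130 x 27 mm; origin at the centre of its underside. Bystander.
- nut1: A round, hard, brown macadamia nut in its shell, 26 mm across, 11 g; origin at its centre. One of the two bridged across the jar's shoulder.
- nut2: A round, hard, brown macadamia nut in its shell, 26 mm across, 11 g; origin at its centre. One of the two bridged across the jar's shoulder.
- nut3: A round, hard, brown macadamia nut in its shell, 26 mm across, 11 g; origin at its centre. One of the two lying in the jar behind the bridged pair.
- nut4: A round, hard, brown macadamia nut in its shell, 26 mm across, 11 g; origin at its centre. One of the two lying in the jar behind the bridged pair.
Things that resemble listed ones, but are neither listed nor needed, are in the scene too. Leave any pink or purple look-alike of the stand alone.

How it is judged:
By the outcome, as a careful person would: the job done as asked, in the order asked, and still so for the second after the job is handed in, with the robot touching nothing.
It also fails if it takes over 51 s, if anything falls off the work surface, if the arm or the gripper's body presses on something with over 40 N, if the wrist force passes 120 N, or if a joint passes its speed limit or range.

ROBOT

A 6-joint arm with a two-finger parallel gripper is mounted at the origin on the work surface. World frame = base frame: x ahead of the robot, y to its left, z up, the work surface at z = 0. Lengths are in m, angles in rad, forces in N, time in s.
With the tool pointing down it reaches from about 0.3 to 0.775 m from the base axis. Payload 14.6 kg.
Tool frame: the origin (TCP) lies midway between the tips of the shut fingers; the grasp point (between the pads) lies 19 mm behind it; x points along the fingers, z is the direction in which the jaws open and shut, and the axes are right-handed (so a half turn about x gives the same grasp; the last joint's range is limited). The gripper opens to 94 mm and grips with 3 to 60 N. Pads are 16 mm wide; open, the fingers measure 119 mm over their backs; the gripper's body (75 mm by 177 mm) begins 78 mm behind the grasp point.
Start: joints at [1.223, 0.3, 1.521, -0, 1.321, -0.067], TCP at [0.152, 0.528, 0.182] pointing down, gripper open.
Joint ranges: [-3.03, 3.03], [-0.79, 2.21], [0.23, 2.52], [-1.04, 4.18], [0, 3.07], [-2.55, 2.55]. Speed limits (rad/s): [2.22, 2.22, 2.57, 3.14, 3.14, 3.14].

INTERFACE

Orientations are given as a 3x3 rotation matrix whose columns are the frame's x, y, z axes.
In Python, from bench import r gives the robot as it stands. The module is installed in compiled form; this text tells all that it offers.
- The arm moves only by the tool jog_arm, never from a script. Its argument "series" is a list of rows, each a list of 3 entries, a list of its own where there are three numbers: the shift along the tool's x, y, z in m, then the turn, a rotation vector about the tool's x, y, z in degrees, then the closure in counts, from 0 (fully open) to 255 (shut). A call has exactly 8 rows; each row is the pose to reach, as a shift and turn from the pose commanded when the call began, along the tool's axes at that moment; what a row does not reach only later rows make up. A row lasts 1/12 s, in which the tool goes at most 41.7 mm and 7.16 degrees, less where a joint would pass 70% of its speed; a pose out of reach is approached as far as the arm can. A call with a gripper value outside its range is refused whole. The fingers move at their own pace and stop on an object; the grip force is fixed at half the most. Time passes only in rows, so rows that repeat a pose let the fingers close, or fill a call up. It gives the time, the measured TCP pose, the force and the opening at its end, in the units of the state.
- r.get_obs(): the state, without advancing time (a new reading comes with each control period).
- r.camera(name): name is "scene" or "side" or "wrist"; returns the picture (384x512x3 uint8, blue, green, red); there is no depth.
- r.calibration(name): a dict with "K" (3x3 intrinsics, pixels), "rvec" (rotation vector, rad) and "tvec" (3), from world to camera coordinates, as OpenCV has them; the wrist camera has in their place "hand_eye" (4x4, takes a point from camera to tool coordinates, whose origin is the TCP and whose axes are the tool frame's). Camera axes: x right, y down, z forward; pixel columns grow to the right and rows downward; lengths in m; the calibration is good to about 2 mm. The wrist camera is an equidistant fisheye: a pixel r from the principal point sees the ray r / f radians off the axis. A picture is of the moment at which its call begins: read the wrist's pose just before it. calibration takes no time and is no camera call.
- r.sign_off(): hands the job in, once; it reports no verdict.
The state is a dict: "clock": time; "q": joint angles; "qvel": joint speeds; "joint_efforts": joint torques, N m; "ee_pos": TCP position; "ee_rot": TCP orientation; "wrist_force": force on the tool from outside, world axes, zero at the start; "wrist_torque": the same for the moment, N m; "opening": opening from 0.0 (shut) to 1.0 (fully open).
Only numpy, scipy, OpenCV 4.12 (cv2) and the standard library are available. Lean on these libraries where they do the work, as an engineer would, in place of code of your own. Each camera call takes 0.05 s, during which the arm holds its last target. There are 200 camera calls.

## Working session

There is one attempt and no reset: what is moved stays moved. The work goes in short steps, Python scripts to look and compute and a tool call to move; the robot and the scene stay as the last step left them, time stands still between calls to the robot, and variables do not carry over. Pictures are saved under pics/ and viewed, about 8 in all and at most 12, crops included, and the job is handed in when it is done.

Besides the shell and the picture viewer there is one more tool, called after "Call:" as name(argument=value, ...), one argument or row to a line, values as JSON. jog_arm: Moves the arm, as the interface text tells. Its arguments: {"type":"object","properties":{"series":{"type":"array"}},"required":["series"]}

```bash
mkdir -p pics; cat > h.py <<'E'
import numpy as np, cv2
from bench import r
def cal(n):
    c=r.calibration(n); R=cv2.Rodrigues(np.array(c["rvec"],float))[0]
    return np.array(c["K"],float),R,np.array(c["tvec"],float).ravel()
def ray(n,uv):
    K,R,t=cal(n); d=R.T@np.linalg.solve(K,[uv[0],uv[1],1]); return -R.T@t,d
def onz(n,uv,z):
    o,d=ray(n,uv); return o+d*(z-o[2])/d[2]
def proj(n,P):
    K,R,t=cal(n); p=K@(R@np.array(P,float)+t); return p[:2]/p[2]
E
python3 - <<'E'
from h import *
a=r.camera("scene");b=r.camera("side")
cv2.imwrite("pics/a.png",a);cv2.imwrite("pics/b.png",b)
cv2.imwrite("pics/a_big.png",cv2.resize(a,(800,600)));cv2.imwrite("pics/b_big.png",cv2.resize(b,(800,600)))
for n in("scene","side"):
    o,d=ray(n,(256,192));print(n,o,d)
o=r.get_obs();print(o["clock"],o["ee_pos"],o["ee_rot"])
E
```

```text
scene [ 0.8759637  -0.2437681   0.84750292] [-0.46400455  0.23434434 -0.85452625]
side [-0.24931192 -0.80950759  0.80342367] [ 0.58025556  0.60651251 -0.54357121]
0.1 [0.15234349 0.52821223 0.18154811] [[-3.71187216e-04 -9.60816826e-01  2.77183854e-01]
 [-9.57350590e-04  2.77184088e-01  9.60816353e-01]
 [-9.99999473e-01  9.12806210e-05 -1.02272575e-03]]
```

View pics/a_big.png

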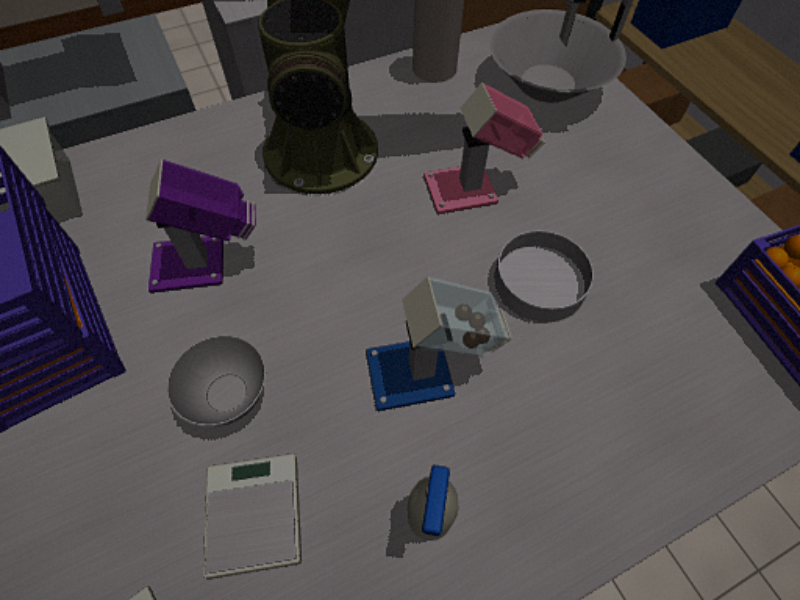

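View pics/b_big.png

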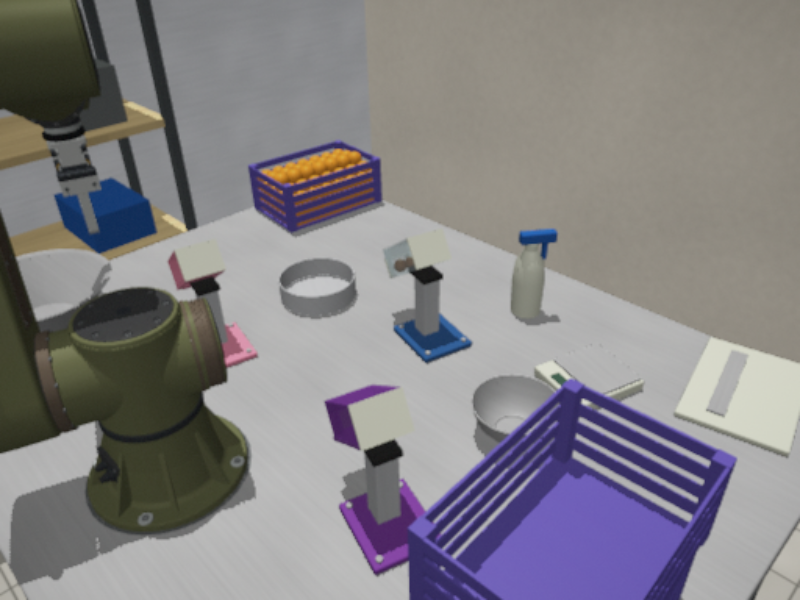

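The scene view (800 px scale) shows the blue stand's foot at (410,375), with the jar mouth to its right at about (505,335). The tin is at (545,275), the spray at (433,503), the bowl at (217,380) and the scale at (252,515). The pink and purple stands are look-alikes. Next I measure.

```bash
cat > m.py <<'E'
from h import *
def foot(a):
    h=cv2.cvtColor(a,cv2.COLOR_BGR2HSV)
    m=cv2.inRange(h,(100,120,40),(116,255,255))
    m[:, :220]=0; m[:210]=0; m[265:]=0; m[:,300:]=0
    m=cv2.morphologyEx(m,cv2.MORPH_CLOSE,np.ones((9,9)))
    c=max(cv2.findContours(m,0,2)[0],key=cv2.contourArea)
    P=np.array([onz("scene",p,.012)[:2] for p in c[:,0].astype(float)],np.float32)
    return cv2.minAreaRect(P),P
if __name__=="__main__":
    a=cv2.imread("pics/a.png")
    rc,P=foot(a); print("foot",rc); print(cv2.boxPoints(rc))
    # tin rim: outer edge from picked points (800px scale), circle at z=.05
    g=cv2.cvtColor(a,cv2.COLOR_BGR2GRAY)
    for n,pts in(("scene",[(498,270),(545,231),(591,275),(512,245),(580,247),(545,312)]),("side",[(280,284),(318,260),(356,280)])):
        Q=np.array([onz(n,np.array(p)/1.5625,.05)[:2] for p in pts],np.float32)
        print(n,Q.round(3).tolist(),cv2.minEnclosingCircle(Q))
    for nm,p,z in(("spray",(433,490),.19),("bowl",(217,372),.065),("scale",(252,515),.027)):
        print(nm,onz("scene",np.array(p)/1.5625,z).round(3))
E
python3 m.py
```

```text
foot ((0.5519844889640808, -0.06184934824705124), (0.12837648391723633, 0.10867443680763245), 75.00177764892578)
[[ 0.48288712 -0.10978907]
 [ 0.58785945 -0.13791282]
 [ 0.6210818  -0.01390962]
 [ 0.5161095   0.01421413]]
scene [[0.46299999952316284, 0.1589999943971634], [0.4259999990463257, 0.2840000092983246], [0.5440000295639038, 0.3019999861717224], [0.4269999861717224, 0.210999995470047], [0.48500001430511475, 0.32100000977516174], [0.5720000267028809, 0.1850000023841858]] ((0.4989597201347351, 0.2346448451280594), 0.08814865350723267)
side [[0.4189999997615814, 0.2669999897480011], [0.5429999828338623, 0.28999999165534973], [0.5450000166893005, 0.1589999943971634]] ((0.49126502871513367, 0.2236383557319641), 0.08430776745080948)
spray [ 0.767 -0.143  0.19 ]
bowl [ 0.444 -0.34   0.065]
scale [ 0.656 -0.361  0.027]
```

The foot measures 128x109 mm, which agrees with the given 130x110. The two tin estimates agree to within about 1 cm. I'll write a planning helper and check where the pink stand is.

```bash
cat >> h.py <<'E'
c=np.array([.552,-.0618]); xs=-np.array([.2588,.9659]); ys=np.array([-xs[1],xs[0]])
O=c-.03*xs
def st(x,y): return O+x*xs+y*ys
def inst(p): p=np.array(p)[:2]-O; return np.array([p@xs,p@ys])
def plan(p,yaxis=None):
    o=r.get_obs(); R=np.array(o["ee_rot"]); s=R.T@(np.array(p)-o["ee_pos"])
    print("shift mm",(s*1000).round(1),"from",np.round(o["ee_pos"],4),"t",o["clock"])
    if yaxis is not None:
        y=np.array([*yaxis,0.]);y/=np.linalg.norm(y); x=np.array([0,0,-1.]); D=np.c_[x,y,np.cross(x,y)]
        print("turn",np.degrees(cv2.Rodrigues(R.T@D)[0].ravel()).round(1))
E
python3 - <<'E'
from h import *
for p,z in(((460,188),.012),((500,120),.17),((540,150),.1)): print("pink",onz("scene",np.array(p)/1.5625,z).round(3))
print("bigbowl",onz("scene",np.array((560,55))/1.5625,.1).round(3))
T=np.array([.495,.229]);G=st(-.124,0);d=(G-T)/np.linalg.norm(G-T);print("tin st",inst(T),"goal",G,"d",d)
for off in(.12,):
    p=T-d*off;print(p);plan([*p,.33],-d);plan([*p,.022],-d)
E
```

```text
pink [0.234 0.215 0.012]
pink [0.242 0.278 0.17 ]
pink [0.283 0.356 0.1  ]
bigbowl [0.05  0.567 0.1  ]
tin st [-0.23613391 -0.13031534] goal [0.5918552 0.0869486] d [ 0.56334466 -0.826222  ]
[0.42739864 0.32814664]
shift mm [-148.4 -319.7 -116.1] from [0.1523 0.5282 0.1815] t 0.1
turn [39.6 -0.1  0. ]
shift mm [ 159.6 -319.7 -115.8] from [0.1523 0.5282 0.1815] t 0.1
turn [39.6 -0.1  0. ]
```

Call:
jog_arm(
  series=[
    [[-0.04,0,0],[0,0,0],0],
    [[-0.08,-0.02,-0.007],[0,0,0],0],
    [[-0.11,-0.05,-0.018],[6,0,0],0],
    [[-0.135,-0.083,-0.03],[13,0,0],0],
    [[-0.148,-0.12,-0.043],[20,0,0],0],
    [[-0.148,-0.158,-0.057],[27,0,0],0],
    [[-0.148,-0.196,-0.071],[33,0,0],0],
    [[-0.148,-0.234,-0.085],[39.6,0,0],0],
  ],
)

```text
clock: 0.77
ee_pos: [0.3529, 0.3819, 0.3302]
ee_rot: [[0.0, -0.56, 0.829], [0.0, 0.829, 0.56], [-1.0, 0.0, 0.0]]
wrist_force: [0.1, 0.2, -1.1]
opening: 1.003
```

```bash
python3 - <<'E'
from h import *
d=np.array([.563,-.826]);T=np.array([.495,.229]);plan([*(T-.115*d),.33],-d);plan([*(T-.115*d),.022],-d)
E
```

```text
shift mm [  0.2 -91.3  31.7] from [0.3529 0.3819 0.3302] t 0.7667
turn [-0.2  0.  -0. ]
shift mm [308.2 -91.3  31.6] from [0.3529 0.3819 0.3302] t 0.7667
turn [-0.2  0.  -0. ]
```

Call:
jog_arm(
  series=[
    [[0,-0.035,0.012],[0,0,0],0],
    [[0,-0.07,0.024],[0,0,0],0],
    [[0.01,-0.091,0.032],[0,0,0],0],
    [[0.045,-0.091,0.032],[0,0,0],0],
    [[0.08,-0.091,0.032],[0,0,0],0],
    [[0.12,-0.091,0.032],[0,0,0],0],
    [[0.15,-0.091,0.032],[0,0,0],0],
    [[0.16,-0.091,0.032],[0,0,0],0],
  ],
)

```text
clock: 1.43
ee_pos: [0.4278, 0.325, 0.1654]
ee_rot: [[-0.006, -0.564, 0.826], [-0.004, 0.826, 0.564], [-1.0, 0.0, -0.007]]
wrist_force: [0.3, 0.2, -0.5]
opening: 0.999
```

```bash
python3 - <<'E'
from h import *
a=r.camera("scene");b=r.camera("side");cv2.imwrite("pics/c.png",np.vstack([a[:,:],b])[:, :]);
cv2.imwrite("pics/c2.png",np.hstack([cv2.resize(a[100:300,220:450],(400,348)),cv2.resize(b[110:290,60:330],(400,348))]))
d=np.array([.563,-.826]);T=np.array([.495,.229]);plan([*(T-.115*d),.022],-d)
E
```

```text
shift mm [146.9  -2.3   0.4] from [0.429  0.3259 0.1689] t 1.5333
turn [ 0.  -0.2 -0. ]
```

View pics/c2.png

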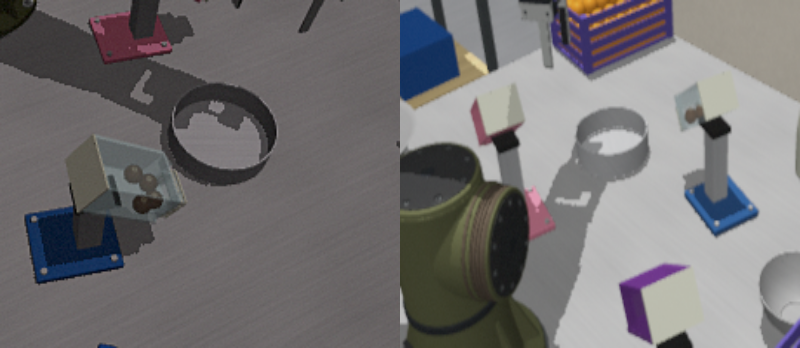

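The crops show the tin undisturbed, with the fingers hanging behind it and clear of the pink jar. I descend next.

Call:
jog_arm(
  series=[
    [[0.03,0,0],[0,0,0],0],
    [[0.06,0,0],[0,0,0],0],
    [[0.09,0,0],[0,0,0],0],
    [[0.115,0,0],[0,0,0],0],
    [[0.135,0,0],[0,0,0],0],
    [[0.146,0,0],[0,0,0],0],
    [[0.146,0,0],[0,0,0],0],
    [[0.146,0,0],[0,0,0],0],
  ],
)

```text
clock: 2.2
ee_pos: [0.4303, 0.3269, 0.0256]
ee_rot: [[0.001, -0.564, 0.826], [0.001, 0.826, 0.564], [-1.0, -0.0, 0.002]]
wrist_force: [0.2, -0.1, 1.1]
opening: 1.003
```

```bash
python3 - <<'E'
from h import *
d=np.array([.563,-.826]);G=st(-.124,0);plan([*(G-.079*d),.022],-d)
print(r.get_obs()["wrist_force"])
E
```

```text
shift mm [   3.6 -210.3   -1.8] from [0.4303 0.3269 0.0256] t 2.2
turn [0.  0.1 0. ]
[ 0.19658868 -0.11509463  1.05049161]
```

Call:
jog_arm(
  series=[
    [[0.002,-0.01,0],[0,0,0],0],
    [[0.003,-0.02,0],[0,0,0],0],
    [[0.003,-0.03,0],[0,0,0],0],
    [[0.003,-0.036,0],[0,0,0],0],
    [[0.003,-0.044,0],[0,0,0],0],
    [[0.003,-0.054,0],[0,0,0],0],
    [[0.003,-0.064,0],[0,0,0],0],
    [[0.003,-0.074,0],[0,0,0],0],
  ],
)

```text
clock: 2.87
ee_pos: [0.4718, 0.2644, 0.0213]
ee_rot: [[0.0, -0.564, 0.826], [0.0, 0.826, 0.564], [-1.0, 0.0, 0.0]]
wrist_force: [-2.8, 3.7, 3.5]
opening: 0.998
```

Call:
jog_arm(
  series=[
    [[0,-0.01,0],[0,0,0],0],
    [[0,-0.02,0],[0,0,0],0],
    [[0,-0.03,0],[0,0,0],0],
    [[0,-0.04,0],[0,0,0],0],
    [[0,-0.05,0],[0,0,0],0],
    [[0,-0.06,0],[0,0,0],0],
    [[0,-0.07,0],[0,0,0],0],
    [[0,-0.078,0],[0,0,0],0],
  ],
)

```text
clock: 3.53
ee_pos: [0.5157, 0.1997, 0.021]
ee_rot: [[-0.0, -0.563, 0.826], [-0.0, 0.826, 0.563], [-1.0, -0.0, -0.0]]
wrist_force: [-2.3, 4.3, 3.6]
opening: 1.003
```

```bash
python3 - <<'E'
from h import *
a=r.camera("scene");b=r.camera("side");cv2.imwrite("pics/d_s.png",a);cv2.imwrite("pics/d_b.png",b)
cv2.imwrite("pics/d2.png",np.hstack([cv2.resize(a[100:280,220:427],(400,348)),cv2.resize(b[110:266,160:340],(400,348))]))
d=np.array([.563,-.826]);G=st(-.124,0);plan([*(G-.079*d),.022],-d)
print(r.get_obs()["wrist_force"])
E
```

```text
shift mm [ -1.2 -56.7  -0.4] from [0.5158 0.1993 0.0208] t 3.6333
turn [-0. -0.  0.]
[-0.27124461  0.44594775  0.22087303]
```

View pics/d2.png

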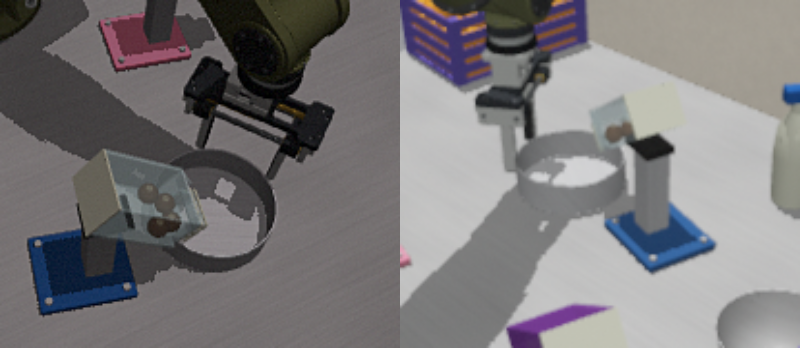

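The tin is seated against both fingers and moving as planned. The gripper is clear of the jar, so I finish the push.

Call:
jog_arm(
  series=[
    [[0,-0.009,0],[0,0,0],0],
    [[0,-0.018,0],[0,0,0],0],
    [[0,-0.027,0],[0,0,0],0],
    [[0,-0.035,0],[0,0,0],0],
    [[0,-0.042,0],[0,0,0],0],
    [[0,-0.048,0],[0,0,0],0],
    [[0,-0.052,0],[0,0,0],0],
    [[0,-0.055,0],[0,0,0],0],
  ],
)

```text
clock: 4.3
ee_pos: [0.5464, 0.1548, 0.021]
ee_rot: [[-0.0, -0.563, 0.826], [-0.0, 0.826, 0.563], [-1.0, 0.0, -0.0]]
wrist_force: [-1.4, 1.8, -1.3]
opening: 1.001
```

```bash
python3 - <<'E'
from h import *
a=r.camera("scene");b=r.camera("side");cv2.imwrite("pics/e_s.png",a);cv2.imwrite("pics/e_b.png",b)
# overlay of predicted rim
G=st(-.124,0)
for im,n in((a,"scene"),(b,"side")):
    for t in np.linspace(0,2*np.pi,40,endpoint=False):
        u,v=proj(n,[G[0]+.085*np.cos(t),G[1]+.085*np.sin(t),.05]).round().astype(int); im[v,u]=(0,0,255)
cv2.imwrite("pics/e2.png",np.hstack([cv2.resize(a[120:280,240:424],(400,348)),cv2.resize(b[120:260,180:341],(400,348))]))
o=r.get_obs();print(o["wrist_force"],o["ee_pos"])
E
```

```text
[-0.32432083 -0.95269773  1.06678691] [0.54644555 0.15491151 0.0210988 ]
```

View pics/e2.png

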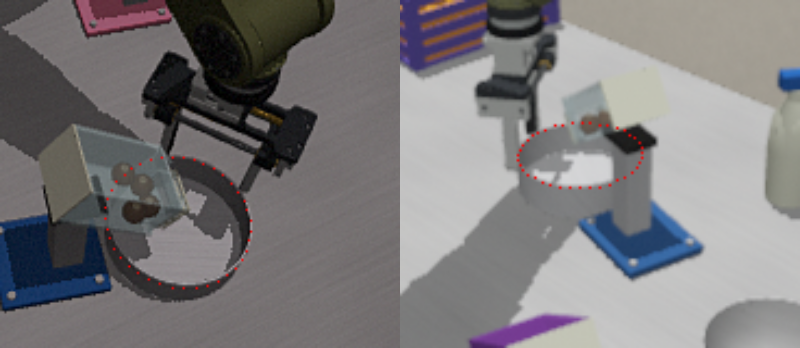

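The red circle drawn at the goal lies on the tin's rim in both views, so the tin stands at stand x of about -124 mm, roughly 4 mm from the foot. Now I retreat and raise the arm.

Call:
jog_arm(
  series=[
    [[0,0.012,0],[0,0,0],0],
    [[0,0.03,0],[0,0,0],0],
    [[0,0.045,0],[0,0,0],60],
    [[-0.035,0.05,0],[0,0,0],150],
    [[-0.075,0.05,0],[0,0,0],255],
    [[-0.115,0.05,0],[0,0,0],255],
    [[-0.155,0.05,0],[0,0,0],255],
    [[-0.195,0.05,0],[0,0,0],255],
  ],
)

```text
clock: 5.07
ee_pos: [0.5169, 0.1974, 0.2183]
ee_rot: [[0.001, -0.564, 0.826], [0.0, 0.826, 0.564], [-1.0, -0.0, 0.0]]
wrist_force: [1.0, -0.1, 0.5]
opening: 0.613
```

```bash
python3 - <<'E'
from h import *
p=st(-.037,-.100);print(p);plan([*p,.30],-ys);plan([*p,.165],-ys)
E
```

```text
[0.4727496 0.0287953]
shift mm [ -81.7 -114.3 -131.6] from [0.5169 0.1974 0.2183] t 5.0667
turn [-40.6   0.    0. ]
shift mm [  53.3 -114.2 -131.7] from [0.5169 0.1974 0.2183] t 5.0667
turn [-40.6   0.    0. ]
```

Call:
jog_arm(
  series=[
    [[-0.04,0,0],[0,0,0],255],
    [[-0.075,-0.01,-0.012],[-5,0,0],255],
    [[-0.082,-0.034,-0.04],[-12,0,0],255],
    [[-0.082,-0.058,-0.067],[-19,0,0],255],
    [[-0.082,-0.082,-0.095],[-26,0,0],255],
    [[-0.082,-0.106,-0.123],[-33,0,0],255],
    [[-0.082,-0.114,-0.132],[-40.5,0,0],255],
    [[-0.06,-0.114,-0.132],[-40.5,0,0],255],
  ],
)

```text
clock: 5.73
ee_pos: [0.4735, 0.0262, 0.2795]
ee_rot: [[0.007, -0.967, 0.256], [-0.001, 0.256, 0.967], [-1.0, -0.007, 0.001]]
wrist_force: [-0.0, 0.3, 0.9]
opening: 0.044
```

Call:
jog_arm(
  series=[
    [[0.03,0,0],[0,0,0],255],
    [[0.06,0,0],[0,0,0],255],
    [[0.085,0,0],[0,0,0],255],
    [[0.1,0,0],[0,0,0],255],
    [[0.11,0,0],[0,0,0],255],
    [[0.114,0,0],[0,0,0],255],
    [[0.114,0,0],[0,0,0],255],
    [[0.114,0,0],[0,0,0],255],
  ],
)

```text
clock: 6.4
ee_pos: [0.4736, 0.0283, 0.163]
ee_rot: [[0.001, -0.965, 0.262], [-0.0, 0.262, 0.965], [-1.0, -0.001, 0.0]]
wrist_force: [0.1, -0.9, 0.2]
opening: 0.006
```

```bash
python3 - <<'E'
from h import *
o=r.get_obs();print(inst(o["ee_pos"]))
p=st(-.037,-.100);plan([*p,.165],-ys)
a=r.camera("scene");b=r.camera("side");
cv2.imwrite("pics/f2.png",np.hstack([cv2.resize(a[120:280,220:404],(400,348)),cv2.resize(b[120:260,180:341],(400,348))]))
E
```

```text
[-0.03669408 -0.09906178]
shift mm [-2.   0.9  0.3] from [0.4736 0.0283 0.163 ] t 6.4
turn [-0.2  0.   0.1]
```

View pics/f2.png

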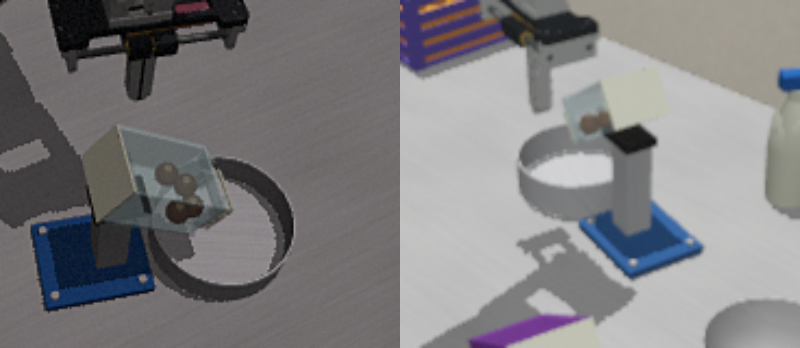

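Fingers are shut and hang level with the jar's near wall, about 50 mm away. First knock at about 0.2 m/s.

Call:
jog_arm(
  series=[
    [[0,-0.012,0],[0,0,0],255],
    [[0,-0.03,0],[0,0,0],255],
    [[0,-0.048,0],[0,0,0],255],
    [[0,-0.066,0],[0,0,0],255],
    [[0,-0.05,0],[0,0,0],255],
    [[0,-0.03,0],[0,0,0],255],
    [[0,-0.015,0],[0,0,0],255],
    [[0,-0.015,0],[0,0,0],255],
  ],
)

```text
clock: 7.17
ee_pos: [0.4864, 0.0246, 0.1629]
ee_rot: [[0.001, -0.965, 0.262], [0.0, 0.262, 0.965], [-1.0, -0.001, 0.0]]
wrist_force: [-0.3, -0.4, 0.1]
opening: 0.006
```

```bash
cat > look.py <<'E'
from h import *; import sys
o=r.get_obs();print(inst(o["ee_pos"]),o["ee_pos"],o["clock"],o["wrist_force"])
a=r.camera("scene");b=r.camera("side")
cv2.imwrite("pics/%s.png"%sys.argv[1],np.hstack([cv2.resize(a[120:280,220:404],(400,348)),cv2.resize(b[120:260,180:341],(400,348))]))
E
python3 look.py g2
```

```text
[-0.03645289 -0.08567944] [0.48643585 0.02456411 0.16286671] 7.1667 [-0.31044371 -0.37795153  0.10025988]
```

View pics/g2.png

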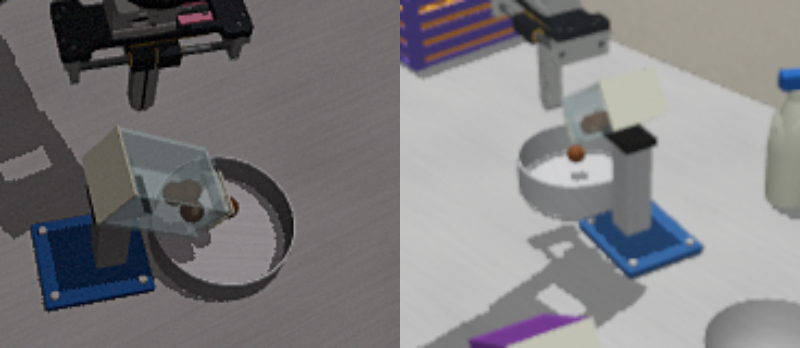

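One nut is falling into the tin in this frame (side view at 575,153). Knocking again.

Call:
jog_arm(
  series=[
    [[0,0.01,0],[0,0,0],255],
    [[0,0.01,0],[0,0,0],255],
    [[0,-0.008,0],[0,0,0],255],
    [[0,-0.027,0],[0,0,0],255],
    [[0,-0.045,0],[0,0,0],255],
    [[0,-0.053,0],[0,0,0],255],
    [[0,-0.03,0],[0,0,0],255],
    [[0,-0.01,0],[0,0,0],255],
  ],
)

```text
clock: 7.93
ee_pos: [0.4969, 0.0213, 0.1612]
ee_rot: [[-0.002, -0.965, 0.263], [0.0, 0.263, 0.965], [-1.0, 0.001, -0.0]]
wrist_force: [-0.5, 0.4, 0.3]
opening: 0.007
```

Call:
jog_arm(
  series=[
    [[0,0.01,0],[0,0,0],255],
    [[0,0.01,0],[0,0,0],255],
    [[0,0.01,0],[0,0,0],255],
    [[0,0.01,0],[0,0,0],255],
    [[0,0.01,0],[0,0,0],255],
    [[0,0.01,0],[0,0,0],255],
    [[0,0.01,0],[0,0,0],255],
    [[0,0.01,0],[0,0,0],255],
  ],
)

```text
clock: 8.6
ee_pos: [0.4878, 0.024, 0.1619]
ee_rot: [[-0.0, -0.965, 0.262], [0.0, 0.262, 0.965], [-1.0, 0.0, -0.0]]
wrist_force: [0.1, 0.2, -0.1]
opening: 0.005
```

```bash
python3 look.py h2
```

```text
[-0.03625011 -0.08418233] [0.48782952 0.02398076 0.1619158 ] 8.6 [ 0.10829211  0.18129255 -0.13414525]
```

View pics/h2.png

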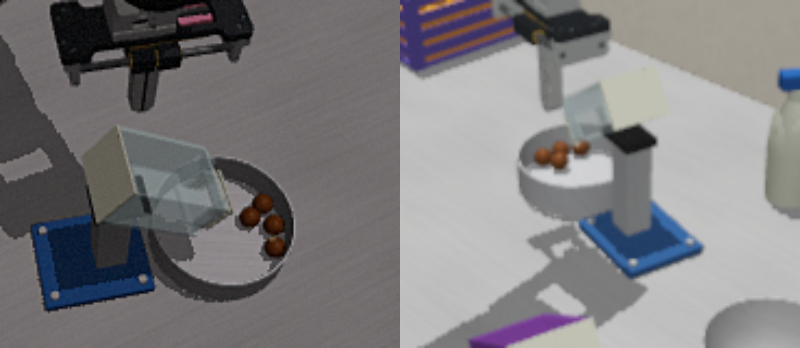

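All four nuts are in the tin (scene view, around 262,225) and the jar is empty. I back off, check that the bystanders haven't moved, and hand in.

Call:
jog_arm(
  series=[
    [[0,0.02,0],[0,0,0],255],
    [[0,0.04,0],[0,0,0],255],
    [[0,0.05,0],[0,0,0],255],
    [[-0.02,0.05,0],[0,0,0],255],
    [[-0.04,0.05,0],[0,0,0],255],
    [[-0.05,0.05,0],[0,0,0],255],
    [[-0.05,0.05,0],[0,0,0],255],
    [[-0.05,0.05,0],[0,0,0],255],
  ],
)

```text
clock: 9.37
ee_pos: [0.4395, 0.0371, 0.2117]
ee_rot: [[0.0, -0.965, 0.262], [0.0, 0.262, 0.965], [-1.0, -0.0, 0.0]]
wrist_force: [0.4, -0.2, 0.1]
opening: 0.007
```

```bash
python3 - <<'E'
from h import *
a=r.camera("scene");b=r.camera("side");A=cv2.imread("pics/a.png")
for n,(x0,x1,y0,y1) in dict(bowl=(105,175,212,285),scale=(128,195,288,372),spray=(255,300,295,350)).items():
    print(n,np.abs(a[y0:y1,x0:x1].astype(int)-A[y0:y1,x0:x1]).mean().round(2))
G=st(-.124,0)
for t in np.linspace(0,2*np.pi,40,endpoint=False):
    u,v=proj("scene",[G[0]+.085*np.cos(t),G[1]+.085*np.sin(t),.05]).round().astype(int); a[v,u]=(0,0,255)
cv2.imwrite("pics/i2.png",np.hstack([cv2.resize(a[120:280,220:404],(400,348)),cv2.resize(b[120:260,180:341],(400,348))]))
o=r.get_obs();print(o["clock"],o["ee_pos"],o["wrist_force"],np.abs(o["qvel"]).max())
E
```

```text
bowl 5.86
scale 6.8
spray 5.57
9.4667 [0.43910673 0.03712903 0.21088197] [ 0.37175302 -0.25488477 -0.42152128] 0.0034688032165416326
```

View pics/i2.png

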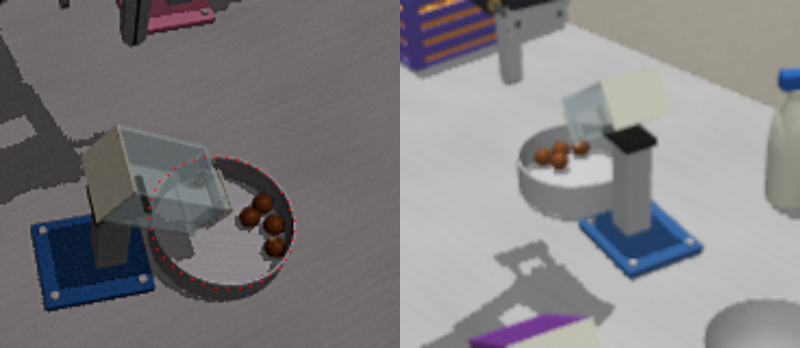

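```bash
python3 -c "
from bench import r
print(r.sign_off())"
```

```text
the job is handed in; nothing more can be done
None
```

The job is done and handed in after about 9.5 s of robot time, against the 51 s limit. I slid the tin under the jar's mouth with the two open fingers, then knocked twice on the jar's near side at about 0.2 m/s.

- **Nuts:** the last pictures show all four nuts in the tin and the jar empty.
- **Tin:** in both views after the push, and in the scene view at the end, its rim lies on the circle drawn for the goal. That is about 4 mm from the blue foot by measurement.
- **Robot:** it was clear of everything and at rest, with the wrist force near zero.
- **Bystanders:** the arm never went near the bowl, the scale or the spray bottle. The picture comparison with the start gave a similar small difference for each (5.6 to 6.8 grey levels). I took that as noise or a lighting change and did not measure their positions again.

No check failed. The first two tin measurements differed by about 1 cm, and the final overlay settled that.

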